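# Trip and reset check of a wired gate controller

## Task

This freshly wired gate-controller plate needs its trip-and-reset check. First push the roller plunger of the limit switch all the way down and let it spring back up; then take the reset pin from the tool block, pass its thin end through the metal-ringed hole in the controller module and press the recessed button fully down. Finish while you are still holding the button down with the pin in the gripper, and leave the circuit board, the screwdriver and the reel on the bench where they are.

Things in the scene. Friction and masses are not known exactly. Their poses are not given: they have to be found in the camera images.
- panel: 300 x 300 x 4 mm bare steel plate flat on the bench, fixed; carries two grey wiring ducts (45 mm high), a row of three black modules with a grey terminal block (46 mm high) at each end, and the limit switch along the edge nearest the robot. Origin: centre of the underside; x across the rows, away from the robot at yaw 0; y along the module row; z up. Yaw within 0.25 rad
- controller: one of three black modules side by side on the plate, in any of the three places (each 90 mm in x, 45 in y, 70 high; a 50 mm long raised nose between lower terminal shoulders). It alone has a round hole with a metal ring in its face; the others have vent slots, or four small relay covers (74 mm high). Fixed. Origin: centre of the underside, 4 mm above the bench; axes as the plate's
- reset_hole (a point): centre of the mouth of the reset hole, at the top of its metal ring (19 mm outside diameter, 3 mm proud of the module's face, 77 mm above the bench). Hole vertical, 11 mm diameter. The reset button, a light plastic disc of 9 mm diameter, is down in the hole, its top 13 mm below this point (17 mm when fully down). Fixed; z up
- reset_button (a joint): travel of the sprung reset button in m: 0 released, 0.004 fully down; needs 2.5 N to start and 4.5 N fully down, springs back when let go
- limit_switch: grey metal box 40 x 40 x 62 mm upright on a steel angle bracket, fixed to the plate on the robot's side, anywhere along the plate's y; on top a smaller head (30 x 30 mm, top 82 mm above this origin, with a 17 mm neck 6 mm higher) and a roller plunger pointing up. Origin: below the centre of the box, on the plate's upper face 4 mm above the bench
- roller_top (a point): top of the dark steel roller (15 mm diameter, 8 mm wide, axis along the plate's y) on the limit switch's plunger, 114 mm above the bench when released; this point goes down with the plunger
- plunger (a joint): travel of the limit switch's sprung plunger in m: 0 released, 0.006 all the way down (vertical); needs 6 N to start and 10 N all the way down, springs back when let go
- tool_block: wooden tool block 80 x 80 x 50 mm, fixed on the bench left or right of the plate. The reset pin stands in a hole (7 mm diameter, 47 mm deep) 18 mm from its centre towards its own +x; along its -x edge stand five short hex bits, 16 mm proud of the top, 47 mm from the pin. Origin: centre of the underside; z up
- reset_pin: loose, upright in the tool block at the start, 117 mm long, 50 g: steel shank of 5 mm diameter, 45 mm long, at the bottom; a collar (16 mm diameter, 4 mm) resting on the block; a straight aluminium handle of 12 mm diameter, its top 122 mm above the bench. Origin: centre of the shank's tip (5 mm above the bench at the start); z from the tip to the handle. Lift it 50 mm to clear the block
- board: bystander: a loose green circuit board 100 x 70 mm, 16 mm high, lying on the side of the plate away from the tool block; origin: centre of the underside
- screwdriver: bystander: a loose black-handled screwdriver 180 mm long, lying beside the far half of the plate; origin: on the bench below its middle, x along it
- reel: bystander: a loose cardboard component reel 90 mm across, 12 mm high, lying flat beside the far half of the plate; origin: centre of the underside
Mind the look-alikes: they are no part of the job. Leave any purple or red look-alike of the limit_switch alone.

How it is judged:
By the outcome, as a careful person would: the job done as asked, in the order asked, and still so for the second after the job is handed in, while the arm keeps its last pose, push and grip.
It also fails if it takes over 53 s, if anything falls off the work surface, if the arm or the gripper's body presses on something with over 40 N, if the wrist force passes 120 N, or if a joint passes its speed limit or range.

## Robot

A 6-joint arm with a two-finger parallel gripper is mounted at the origin on the work surface. World frame = base frame: x ahead of the robot, y to its left, z up, the work surface at z = 0. Lengths are in m, angles in rad, forces in N, time in s.
With the tool pointing down it reaches from about 0.225 to 0.875 m from the base axis. Payload 3.4 kg.
Tool frame: the origin (TCP) lies between the finger pads; the fingertips stand 25 mm ahead of it and the grasp point (between the pads) lies 6 mm ahead of it; z points along the fingers, y is the line along which they close (so a half turn about z gives the same grasp; the last joint's range is limited). The gripper opens to 85 mm and grips with 20 to 120 N. Pads are 22 mm wide; open, the fingers measure 114 mm over their backs; the gripper's body (76 mm by 85 mm) begins 54 mm behind the grasp point. The pads swing forward as they close: fully open they stand 13 mm farther back than shut.
Start: joints at [1.083, 0.276, 1.505, -0, 1.361, -0.121], TCP at [0.206, 0.537, 0.256] pointing down, gripper open.
Joint ranges: [-2.89, 2.89], [-0.75, 2.08], [0.22, 2.7], [-1.18, 4.32], [0.11, 2.71], [-2.7, 2.7]. Speed limits (rad/s): [2.57, 2.57, 3.14, 3.14, 3.14, 3.14].

## Interface

Orientations are given as a unit quaternion [w, x, y, z].
In Python, from rig import manip, cams, ticket gives the robot as it stands.
- The arm moves only by the tool step_arm, never from a script. Its argument "increments" is a list of rows, each an object with "dp": the shift along the world's x, y, z each as a share of 0.2 m, from -1 to 1, a list of three; "yaw": the turn about the world's z as a share of 0.15 rad, from -1 to 1; "grip": the opening, from 0 (shut) to 1 (fully open). In form: [{"dp": [tx, ty, tz], "yaw": yaw, "grip": grip}, ...]. A call has 1 to 5 rows; each row shifts and turns the commanded pose from where the row before left it; what a row does not reach is not made up. A row lasts 1/8 s, in which the tool goes at most 62.5 mm and 10.7 degrees, less where a joint would pass 70% of its speed; a pose out of reach is approached as far as the arm can. A call with a number of a shift or a turn outside -1 to 1 is refused whole. A call with a gripper value outside its range is refused whole. The fingers move at their own pace and stop on an object; "squeeze" is the grip in N (left out, the last holds). Time passes only in rows, so rows that do not move let the fingers close. It gives the time, the measured TCP pose, the force, the opening and the grip force at its end, in the units of the state.
- manip.get_state(): the state, without advancing time (a new reading comes with each control period).
- cams.get_image(name): name is "side" or "top" or "wrist"; returns the picture (400x640x3 uint8, blue, green, red); there is no depth.
- cams.get_calibration(name): a dict with "fx", "fy", "cx", "cy" (pixels), "k1" (the pictures are not rectified: a ray, as slopes to the right and down, at radius r is drawn at 1 + k1 r^2 times it, then the intrinsics apply), "extrinsics" (4x4, takes a point from camera to world coordinates). Camera axes: x right, y up, looking along -z (the intrinsics and any distortion apply to the point x, -y, -z); pixel columns grow to the right and rows downward; lengths in m; the calibration is good to about 2 mm. A picture is of the moment at which its call begins: read the wrist's pose just before it. get_calibration takes no time and is no camera call; for the wrist camera it gives the pose at the moment of the call.
- ticket.sign_off(): hands the job in; it is judged then, once.
The state is a dict: "clock": time; "qpos": joint angles; "qd": joint speeds; "effort": joint torques, N m; "position": TCP position; "ee_rot": TCP orientation; "contact_force": force on the tool from outside, world axes, zero at the start; "moment": the same for the moment, N m; "width": finger opening in m; "gripper_force": force on a finger pad.
Only numpy, scipy, OpenCV 4.12 (cv2) and the standard library are available. Lean on these libraries where they do the work, as an engineer would, in place of code of your own. Each camera call takes 0.05 s, during which the arm holds its last target. There are 200 camera calls.

## Working session

There is one attempt and no reset: what is moved stays moved. The work goes in short steps, Python scripts to look and compute and a tool call to move; the robot and the scene stay as the last step left them, time stands still between calls to the robot, and variables do not carry over. Pictures are saved under pics/ and viewed, at most 10 in all, crops included, and the job is handed in when it is done.

Besides the shell and the picture viewer there is one more tool, called after "Emit:" in YAML: its name, and indented under it one key for each argument. step_arm: Moves the arm, as the interface text tells. Shift numbers are shares of 0.2 m and turn numbers shares of 0.15 rad, none past 1 either way. Its arguments: {"type":"object","properties":{"increments":{"type":"array"},"squeeze":{"type":"number"}},"required":["increments"]}

```bash
mkdir -p pics; cat > h.py <<'E'
import numpy as np,cv2
from rig import manip,cams,ticket
def ray(c,px):
    # undistort: iterate k1
    d=np.array([(px[0]-c["cx"])/c["fx"],(px[1]-c["cy"])/c["fy"]]);u=d.copy()
    for _ in range(30): u=d/(1+c["k1"]*(u@u))
    E=np.array(c["extrinsics"]);v=E[:3,:3]@np.array([u[0],-u[1],-1.]);return E[:3,3],v/np.linalg.norm(v)
def atz(c,px,z):
    o,v=ray(c,px);return o+v*(z-o[2])/v[2]
def tri(l):
    A=np.zeros((3,3));b=np.zeros(3);R=[ray(c,p) for c,p in l]
    for o,v in R: P=np.eye(3)-np.outer(v,v);A+=P;b+=P@o
    x=np.linalg.solve(A,b);return x,[float(np.linalg.norm(np.cross(x-o,v))) for o,v in R]
def proj(c,x):
    E=np.array(c["extrinsics"]);p=E[:3,:3].T@(np.array(x)-E[:3,3]);u=np.array([p[0],-p[1]])/-p[2];u=u*(1+c["k1"]*(u@u))
    return np.array([c["fx"]*u[0]+c["cx"],c["fy"]*u[1]+c["cy"]])
E
python3 - <<'E'
from h import *
for n in("top","side","wrist"):
    c=cams.get_calibration(n);cv2.imwrite(f"pics/{n}0.png",cams.get_image(n));print(n,{k:(np.round(v,3).tolist()) for k,v in c.items()})
s=manip.get_state();print(s)
E
```

```text
top {'fx': 450.94, 'fy': 450.94, 'cx': 321.472, 'cy': 199.222, 'k1': -0.126, 'extrinsics': [[-0.003, 0.982, -0.189, 0.355], [-1.0, -0.0, 0.016, 0.015], [0.016, 0.189, 0.982, 1.169], [0.0, 0.0, 0.0, 1.0]]}
side {'fx': 400.68, 'fy': 400.68, 'cx': 327.107, 'cy': 205.164, 'k1': -0.101, 'extrinsics': [[0.815, 0.386, -0.432, 0.153], [-0.579, 0.523, -0.625, -0.589], [-0.015, 0.759, 0.65, 0.701], [0.0, 0.0, 0.0, 1.0]]}
wrist {'fx': 299.843, 'fy': 299.843, 'cx': 320.105, 'cy': 203.077, 'k1': -0.045, 'extrinsics': [[0.358, -0.884, -0.3, 0.129], [0.934, 0.339, 0.117, 0.568], [-0.002, -0.322, 0.947, 0.374], [0.0, 0.0, 0.0, 1.0]]}
{'clock': 0.15, 'qpos': array([ 1.08299769e+00,  2.76449941e-01,  1.50582848e+00,  1.72394808e-06,
        1.36074575e+00, -1.21015526e-01]), 'qd': array([-4.32540872e-04,  2.68720473e-06, -4.24920656e-03, -1.18910539e-03,
       -2.35169403e-03,  2.47541767e-04]), 'effort': array([ 2.72196565e-03, -4.17144012e+01, -2.46032488e+01,  2.88831222e-05,
        7.68072205e-03, -1.04433582e-05]), 'position': array([0.20604219, 0.53642165, 0.25564382]), 'ee_rot': array([-2.15336950e-04,  1.82365427e-01,  9.83230562e-01, -6.82599538e-04]), 'contact_force': array([-0.33377283,  0.74765248,  0.24199535]), 'moment': array([-0.021015  , -0.04149107, -0.02420286]), 'gripper_force': 0.0, 'width': 0.08515475998318053}
```

View pics/top0.png

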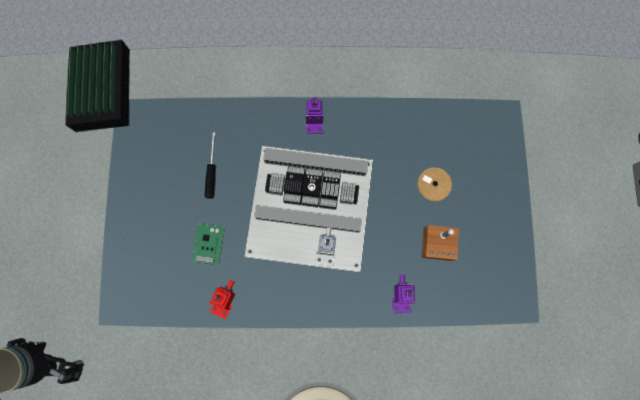

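View pics/side0.png

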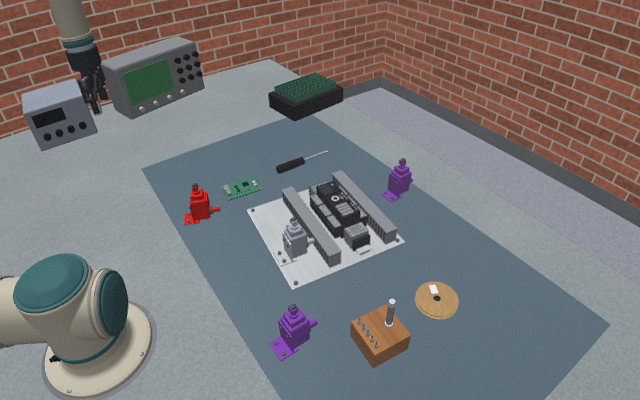

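The limit switch is the grey one, top (327,240). Its look-alikes are the purple ones at (404,293) and (315,113) and the red one at (222,297). The ringed hole is at about (312,187) in the middle module, and the pin is at about (450,232). I'll check these in close crops.

```bash
python3 - <<'E'
from h import *
t=cv2.imread("pics/top0.png");s=cv2.imread("pics/side0.png")
def cr(im,x,y,w=44,h=32,k=9): return cv2.resize(im[y-h//2:y+h//2,x-w//2:x+w//2],None,fx=k,fy=k,interpolation=cv2.INTER_CUBIC)
def T(im,x,y):
    a=cr(im,x,y,44,22,9)
    for i in range(0,44,4): cv2.putText(a,str(x-22+i),(i*9,8),0,.3,(0,255,255));cv2.line(a,(i*9,10),(i*9,14),(0,255,255))
    for i in range(0,22,2): cv2.putText(a,str(y-11+i),(0,i*9+4),0,.3,(0,255,255))
    return a
L=[T(t,327,240),T(t,312,187),T(t,447,235)];R=[T(s,295,228),T(s,336,199),T(s,388,310)]
cv2.imwrite("pics/c1.png",np.hstack([np.vstack(L),np.vstack(R)]))
E
```

```text
(no output)
```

View pics/c1.png

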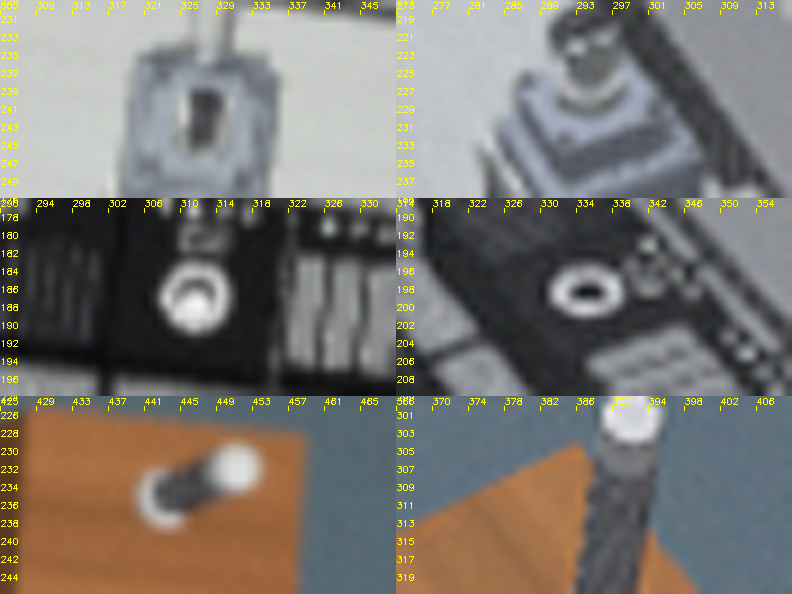

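The crops confirm the choices: a grey switch with a dark roller (top 327.2,241.6; side 294.4,222), the metal ring (311.2,186.5; 334.7,197.8) and the pin's top (450.9,231.5; 391.7,301.2).

```bash
python3 - <<'E'
from h import *
t,s=cams.get_calibration("top"),cams.get_calibration("side")
for n,a,b,z in(("roller",(327.2,241.6),(294.4,222),.1065),("ring",(311.2,186.5),(334.7,197.8),.077),("pin",(450.9,231.5),(391.7,301.2),.122)):
    x,e=tri([(t,a),(s,b)]);print(n,x.round(4),np.round(e,4),atz(t,a,z).round(4),atz(s,b,z).round(4))
print("collar",atz(t,(442.7,235),.053))
P=[atz(t,p,.004)[:2] for p in((262,147),(372,159),(360,271),(246,257))];print(np.round(P,3))
for i,j in((0,1),(3,2),(3,0),(2,1)):
    d=P[j]-P[i];print(np.linalg.norm(d),np.degrees(np.arctan2(d[1],d[0])))
print(np.mean(P,0))
E
```

```text
roller [ 0.4595 -0.0163  0.101 ] [0.0009 0.0009] [ 0.4581 -0.0158  0.1065] [ 0.4576 -0.0218  0.1065]
ring [0.5981 0.0221 0.0767] [0.0004 0.0004] [0.5977 0.0223 0.077 ] [0.5982 0.0217 0.077 ]
pin [ 0.4792 -0.3091  0.1211] [0.0002 0.0002] [ 0.479  -0.3087  0.122 ] [ 0.4789 -0.3096  0.122 ]
collar [ 0.47839386 -0.30842204  0.053     ]
[[ 0.723  0.156]
 [ 0.69  -0.141]
 [ 0.392 -0.103]
 [ 0.428  0.191]]
0.2979414500767936 -96.41847925219332
0.29531960779636024 -97.03178081012551
0.2968948242062819 -6.767686588691244
0.3000833605761489 -7.267831236126785
[0.55824655 0.02577168]
```

Emit:
step_arm:
  increments:
    - {"dp": [0.1, -0.22, 0], "yaw": 0.33, "grip": 0}
    - {"dp": [0.1, -0.22, 0], "yaw": 0.33, "grip": 0}
    - {"dp": [0.1, -0.22, 0], "yaw": 0.33, "grip": 0}
    - {"dp": [0.1, -0.22, 0], "yaw": 0.33, "grip": 0}
    - {"dp": [0.1, -0.22, 0], "yaw": 0.33, "grip": 0}
  squeeze: 30

```text
clock: 0.78
position: [0.3065, 0.3153, 0.2562]
ee_rot: [0.0, 0.059, 0.998, -0.0]
contact_force: [1.1, -0.3, 0.5]
width: 0.0004
gripper_force: 0.0
```

Emit:
step_arm:
  increments:
    - {"dp": [0.1, -0.22, 0], "yaw": 0, "grip": 0}
    - {"dp": [0.1, -0.22, 0], "yaw": 0, "grip": 0}
    - {"dp": [0.1, -0.22, 0], "yaw": 0, "grip": 0}
    - {"dp": [0.1, -0.22, 0], "yaw": 0, "grip": 0}
    - {"dp": [0, 0, 0], "yaw": 0, "grip": 0}

```text
clock: 1.4
position: [0.3873, 0.1383, 0.2562]
ee_rot: [0.0, 0.062, 0.998, -0.0]
contact_force: [-1.0, 0.2, -0.0]
width: -0.0001
gripper_force: 0.0
```

```bash
python3 - <<'E'
from h import *
c=cams.get_calibration("wrist");im=cams.get_image("wrist");cv2.imwrite("pics/w1.png",im);np.save("w1.npy",c,allow_pickle=True)
print(manip.get_state()["position"],proj(c,(.4581,-.016,.1065)),proj(c,(.598,.022,.077)))
E
```

```text
[0.38647882 0.13975895 0.25613952] [180.56641671 276.18689021] [249.57810033 353.61914827]
```

View pics/w1.png

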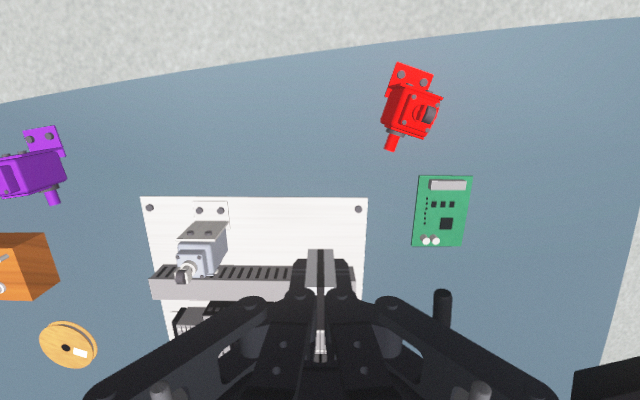

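The roller shows at about (182,275), against a prediction of (180.6,276.2), so the roller position (0.458,-0.0165) is consistent. Next I go over it and down.

Emit:
step_arm:
  increments:
    - {"dp": [0.09, -0.195, 0], "yaw": 0, "grip": 0}
    - {"dp": [0.09, -0.195, 0], "yaw": 0, "grip": 0}
    - {"dp": [0.09, -0.195, -0.1], "yaw": 0, "grip": 0}
    - {"dp": [0.09, -0.195, -0.2], "yaw": 0, "grip": 0}
    - {"dp": [0, 0, -0.22], "yaw": 0, "grip": 0}

```text
clock: 2.08
position: [0.4603, -0.0162, 0.1517]
ee_rot: [0.002, 0.06, 0.998, -0.0]
contact_force: [0.6, 1.8, -0.2]
width: 0.0001
gripper_force: 0.0
```

Emit:
step_arm:
  increments:
    - {"dp": [0, 0, 0], "yaw": 0, "grip": 0}
    - {"dp": [0, 0, -0.03], "yaw": 0, "grip": 0}
    - {"dp": [0, 0, 0], "yaw": 0, "grip": 0}

```text
clock: 2.45
position: [0.459, -0.0145, 0.1476]
ee_rot: [0.001, 0.059, 0.998, -0.0]
contact_force: [0.1, 0.3, 0.2]
width: 0.0001
gripper_force: 0.0
```

Emit:
step_arm:
  increments:
    - {"dp": [0, 0, -0.015], "yaw": 0, "grip": 0}
    - {"dp": [0, 0, 0], "yaw": 0, "grip": 0}

```text
clock: 2.7
position: [0.4584, -0.015, 0.1438]
ee_rot: [0.001, 0.059, 0.998, -0.0]
contact_force: [0.5, 0.5, -0.1]
width: 0.0
gripper_force: 0.0
```

Emit:
step_arm:
  increments:
    - {"dp": [0, 0, -0.02], "yaw": 0, "grip": 0}
    - {"dp": [0, 0, -0.01], "yaw": 0, "grip": 0}
    - {"dp": [0, 0, 0], "yaw": 0, "grip": 0}

```text
clock: 3.08
position: [0.4585, -0.0153, 0.1378]
ee_rot: [0.0, 0.06, 0.998, 0.0]
contact_force: [-0.8, 1.1, 6.1]
width: -0.0002
gripper_force: 3.1
```

Emit:
step_arm:
  increments:
    - {"dp": [0, 0, -0.01], "yaw": 0, "grip": 0}
    - {"dp": [0, 0, -0.01], "yaw": 0, "grip": 0}
    - {"dp": [0, 0, 0], "yaw": 0, "grip": 0}

```text
clock: 3.45
position: [0.4585, -0.0153, 0.1342]
ee_rot: [0.0, 0.06, 0.998, 0.0]
contact_force: [-2.3, 1.5, 8.8]
width: 0.0002
gripper_force: 4.3
```

Emit:
step_arm:
  increments:
    - {"dp": [0, 0, -0.01], "yaw": 0, "grip": 0}
    - {"dp": [0, 0, -0.005], "yaw": 0, "grip": 0}
    - {"dp": [0, 0, 0], "yaw": 0, "grip": 0}

```text
clock: 3.82
position: [0.4586, -0.0153, 0.1325]
ee_rot: [0.001, 0.06, 0.998, -0.0]
contact_force: [-3.7, 1.9, 17.9]
width: -0.0002
gripper_force: 9.0
```

Emit:
step_arm:
  increments:
    - {"dp": [0, 0, 0], "yaw": 0, "grip": 0}
    - {"dp": [0, 0, 0.1], "yaw": 0, "grip": 0}
    - {"dp": [0, 0, 0.2], "yaw": 0, "grip": 0}
    - {"dp": [0, 0, 0.2], "yaw": 0, "grip": 0.3}
    - {"dp": [0.017, -0.245, 0], "yaw": 0, "grip": 1}

```text
clock: 4.45
position: [0.4636, -0.0632, 0.2336]
ee_rot: [0.004, 0.057, 0.998, -0.0]
contact_force: [1.2, -1.2, -0.5]
width: 0.0358
gripper_force: 0.0
```

Emit:
step_arm:
  increments:
    - {"dp": [0.017, -0.245, 0], "yaw": 0, "grip": 1}
    - {"dp": [0.017, -0.245, 0], "yaw": 0, "grip": 1}
    - {"dp": [0.017, -0.145, 0], "yaw": 0, "grip": 1}
    - {"dp": [0, 0, 0], "yaw": 0, "grip": 1}
    - {"dp": [0, 0, 0], "yaw": 0, "grip": 1}

```text
clock: 5.08
position: [0.4714, -0.1905, 0.2299]
ee_rot: [-0.001, 0.06, 0.998, 0.001]
contact_force: [0.5, -0.9, -0.8]
width: 0.0856
gripper_force: 0.0
```

```bash
python3 - <<'E'
from h import *
c=cams.get_calibration("wrist");im=cams.get_image("wrist")
s=cams.get_image("side");t=cams.get_image("top");cs=cams.get_calibration("side");ct=cams.get_calibration("top")
p=(.4787,-.309,.122)
print(manip.get_state()["position"],proj(c,p),proj(c,(.4787,-.309,.054)),proj(cs,p),proj(ct,p))
k=[im[::2,::2][:, :]]
def T(im,x,y,w=36,h=24,k=11):
    x,y=int(x),int(y);x=min(max(x,w//2),640-w//2);y=min(max(y,h//2),400-h//2);a=cv2.resize(im[y-h//2:y+h//2,x-w//2:x+w//2],None,fx=k,fy=k,interpolation=cv2.INTER_CUBIC)
    for i in range(0,w,4): cv2.putText(a,str(x-w//2+i),(i*k,8),0,.3,(0,255,255))
    for i in range(0,h,4): cv2.putText(a,str(y-h//2+i),(0,i*k+4),0,.3,(0,255,255))
    return a
tl=T(s,294,228);tr=T(t,327,241);bl=T(im,*proj(c,p),w=72,h=48,k=5.5) if 0 else T(im,*proj(c,p),w=66,h=44,k=6)
cv2.imwrite("pics/c2.png",np.vstack([np.hstack([tl,tr]),np.hstack([bl,cv2.resize(im,(396,264))])]))
E
```

```text
[ 0.47160729 -0.19000866  0.23031834] [178.01643729 233.97146191] [206.74713055 206.87870274] [391.38216525 301.04215064] [451.01252027 231.61444228]
```

View pics/c2.png

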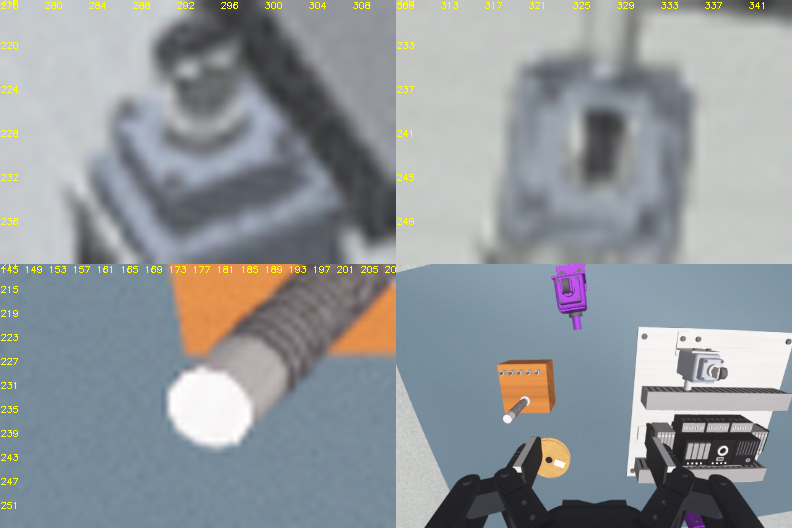

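The roller is back up. The wrist view puts the pin's top at (179.5,234.2), against a prediction of (178.0,234.0). That agrees to about 1 mm, so I go to (0.479,-0.3085).

Emit:
step_arm:
  increments:
    - {"dp": [0.02, -0.2, 0], "yaw": 0, "grip": 1}
    - {"dp": [0.017, -0.2, 0], "yaw": 0, "grip": 1}
    - {"dp": [0, -0.19, 0], "yaw": 0, "grip": 1}
    - {"dp": [0, 0, -0.05], "yaw": 0, "grip": 1}
    - {"dp": [0, 0, -0.1], "yaw": 0, "grip": 1}

```text
clock: 5.85
position: [0.4796, -0.3084, 0.2004]
ee_rot: [0.001, 0.059, 0.998, 0.0]
contact_force: [-0.7, -0.3, -0.1]
width: 0.0852
gripper_force: 0.0
```

Emit:
step_arm:
  increments:
    - {"dp": [0, 0, -0.15], "yaw": 0, "grip": 1}
    - {"dp": [0, 0, -0.15], "yaw": 0, "grip": 1}
    - {"dp": [0, 0, -0.1], "yaw": 0, "grip": 1}
    - {"dp": [0, 0, -0.1], "yaw": 0, "grip": 1}
    - {"dp": [0, 0, 0], "yaw": 0, "grip": 1}

```text
clock: 6.48
position: [0.4782, -0.3067, 0.0988]
ee_rot: [-0.002, 0.059, 0.998, 0.002]
contact_force: [0.2, -0.3, -0.5]
width: 0.0854
gripper_force: 0.0
```

Emit:
step_arm:
  increments:
    - {"dp": [0, 0, 0], "yaw": 0, "grip": 0.3}
    - {"dp": [0, 0, 0], "yaw": 0, "grip": 0.2}
    - {"dp": [0, 0, 0], "yaw": 0, "grip": 0}
    - {"dp": [0, 0, 0], "yaw": 0, "grip": 0}
    - {"dp": [0, 0, 0], "yaw": 0, "grip": 0}
  squeeze: 60

```text
clock: 7.1
position: [0.4794, -0.3094, 0.1009]
ee_rot: [0.0, 0.06, 0.998, -0.0]
contact_force: [-0.6, 0.9, 2.8]
width: 0.0105
gripper_force: 58.4
```

Emit:
step_arm:
  increments:
    - {"dp": [0, 0, 0.05], "yaw": 0, "grip": 0}
    - {"dp": [0, 0, 0.1], "yaw": 0, "grip": 0}
    - {"dp": [0, 0, 0.15], "yaw": 0, "grip": 0}
    - {"dp": [0, 0, 0.15], "yaw": 0, "grip": 0}
    - {"dp": [0, 0, 0.05], "yaw": 0, "grip": 0}

```text
clock: 7.72
position: [0.48, -0.3099, 0.2026]
ee_rot: [0.002, 0.06, 0.998, -0.001]
contact_force: [-0.3, -0.5, -0.2]
width: 0.0107
gripper_force: 58.4
```

Emit:
step_arm:
  increments:
    - {"dp": [0.05, 0.14, 0], "yaw": 0, "grip": 0}
    - {"dp": [0.08, 0.22, 0], "yaw": 0, "grip": 0}
    - {"dp": [0.08, 0.22, 0], "yaw": 0, "grip": 0}
    - {"dp": [0.08, 0.22, 0], "yaw": 0, "grip": 0}
    - {"dp": [0.08, 0.22, 0], "yaw": 0, "grip": 0}

```text
clock: 8.35
position: [0.5531, -0.1037, 0.1995]
ee_rot: [-0.001, 0.06, 0.998, 0.0]
contact_force: [0.5, 0.4, -0.8]
width: 0.0106
gripper_force: 58.5
```

Emit:
step_arm:
  increments:
    - {"dp": [0.08, 0.22, 0], "yaw": 0, "grip": 0}
    - {"dp": [0.08, 0.22, 0], "yaw": 0, "grip": 0}
    - {"dp": [0.065, 0.195, 0], "yaw": 0, "grip": 0}
    - {"dp": [0, 0, 0], "yaw": 0, "grip": 0}
    - {"dp": [0, 0, 0], "yaw": 0, "grip": 0}

```text
clock: 8.98
position: [0.5976, 0.0215, 0.1996]
ee_rot: [-0.001, 0.059, 0.998, -0.0]
contact_force: [0.1, -0.7, -0.7]
width: 0.0105
gripper_force: 58.6
```

```bash
python3 - <<'E'
from h import *
st=manip.get_state();print(st["position"],st["contact_force"],st["width"])
P=st["position"];tip=P-[0,0,.096];col=P-[0,0,.049];h=np.array([.598,.022,.077])
out=[]
for n in("side","wrist","top"):
    c=cams.get_calibration(n);im=cams.get_image(n);cv2.imwrite(f"pics/h_{n}.png",im);print(n,proj(c,tip).round(1),proj(c,col).round(1),proj(c,h).round(1))
    x,y=proj(c,(tip+h)/2).astype(int);w,hh,k=(66,48,6)
    x=min(max(x,33),607);y=min(max(y,24),376)
    a=cv2.resize(im[y-24:y+24,x-33:x+33],None,fx=6,fy=6,interpolation=cv2.INTER_CUBIC)
    for i in range(0,w,6): cv2.putText(a,str(x-33+i),(i*k,8),0,.3,(0,255,255))
    for i in range(0,48,4): cv2.putText(a,str(y-24+i),(0,i*k+4),0,.3,(0,255,255))
    out.append(a)
cv2.imwrite("pics/c3.png",np.vstack([np.hstack(out[:2]),np.hstack([out[2],np.zeros_like(out[2])])]))
E
```

```text
[0.59760661 0.02152556 0.19957118] [ 0.05537782 -0.73103674 -0.65290928] 0.010474936049351955
side [334.5 189.4] [334.4 173.6] [334.5 197.8]
wrist [318.5 215.1] [318.1 242.4] [319.3 204.3]
top [311.4 184.2] [311.3 179.7] [311.3 186.4]
```

View pics/c3.png

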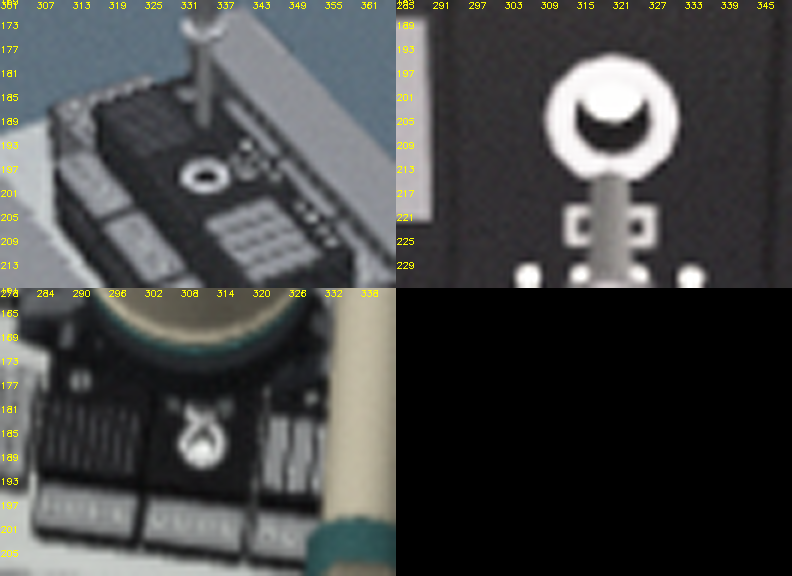

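Pin tip and ring line up: side view tip (334.5,189.2) and ring (334.7,197.8), wrist view shank x 320.3 and ring x 320.6. I descend into the hole while watching the force.

Emit:
step_arm:
  increments:
    - {"dp": [0.002, 0.002, -0.05], "yaw": 0, "grip": 0}
    - {"dp": [0, 0, -0.05], "yaw": 0, "grip": 0}
    - {"dp": [0, 0, -0.03], "yaw": 0, "grip": 0}
    - {"dp": [0, 0, -0.02], "yaw": 0, "grip": 0}
    - {"dp": [0, 0, 0], "yaw": 0, "grip": 0}

```text
clock: 9.75
position: [0.5985, 0.0222, 0.1699]
ee_rot: [-0.0, 0.06, 0.998, 0.0]
contact_force: [-0.4, -0.4, -0.7]
width: 0.0108
gripper_force: 58.6
```

Emit:
step_arm:
  increments:
    - {"dp": [0, 0, -0.015], "yaw": 0, "grip": 0}
    - {"dp": [0, 0, -0.015], "yaw": 0, "grip": 0}
    - {"dp": [0, 0, 0], "yaw": 0, "grip": 0}
    - {"dp": [0, 0, 0], "yaw": 0, "grip": 0}

```text
clock: 10.25
position: [0.5987, 0.0222, 0.1644]
ee_rot: [0.0, 0.06, 0.998, 0.0]
contact_force: [0.1, -0.0, -0.6]
width: 0.0103
gripper_force: 58.6
```

Emit:
step_arm:
  increments:
    - {"dp": [0, 0, -0.015], "yaw": 0, "grip": 0}
    - {"dp": [0, 0, -0.01], "yaw": 0, "grip": 0}
    - {"dp": [0, 0, 0], "yaw": 0, "grip": 0}
    - {"dp": [0, 0, 0], "yaw": 0, "grip": 0}

```text
clock: 10.75
position: [0.5987, 0.0221, 0.1596]
ee_rot: [0.0, 0.06, 0.998, 0.0]
contact_force: [-0.5, 0.3, 2.5]
width: 0.0106
gripper_force: 58.6
```

Emit:
step_arm:
  increments:
    - {"dp": [0, 0, -0.005], "yaw": 0, "grip": 0}
    - {"dp": [0, 0, -0.005], "yaw": 0, "grip": 0}
    - {"dp": [0, 0, 0], "yaw": 0, "grip": 0}

```text
clock: 11.12
position: [0.5987, 0.0222, 0.1575]
ee_rot: [0.0, 0.06, 0.998, 0.0]
contact_force: [-0.1, -0.8, 3.2]
width: 0.0105
gripper_force: 58.6
```

Emit:
step_arm:
  increments:
    - {"dp": [0, 0, -0.005], "yaw": 0, "grip": 0}
    - {"dp": [0, 0, -0.005], "yaw": 0, "grip": 0}
    - {"dp": [0, 0, 0], "yaw": 0, "grip": 0}

```text
clock: 11.5
position: [0.5988, 0.0221, 0.1556]
ee_rot: [0.0, 0.06, 0.998, 0.0]
contact_force: [-0.2, -0.2, 4.5]
width: 0.0107
gripper_force: 58.9
```

Emit:
step_arm:
  increments:
    - {"dp": [0, 0, -0.005], "yaw": 0, "grip": 0}
    - {"dp": [0, 0, 0], "yaw": 0, "grip": 0}
    - {"dp": [0, 0, 0], "yaw": 0, "grip": 0}

```text
clock: 11.88
position: [0.599, 0.0222, 0.1555]
ee_rot: [0.001, 0.06, 0.998, 0.0]
contact_force: [-1.4, 0.5, 10.1]
width: 0.0105
gripper_force: 59.2
```

Emit:
step_arm:
  increments:
    - {"dp": [0, 0, -0.002], "yaw": 0, "grip": 0}
    - {"dp": [0, 0, 0], "yaw": 0, "grip": 0}
    - {"dp": [0, 0, 0], "yaw": 0, "grip": 0}
    - {"dp": [0, 0, 0], "yaw": 0, "grip": 0}

```text
clock: 12.38
position: [0.599, 0.0222, 0.1554]
ee_rot: [0.001, 0.06, 0.998, 0.0]
contact_force: [-1.5, -0.3, 10.0]
width: 0.0103
gripper_force: 59.3
```

```bash
python3 - <<'E'
from h import *
a=cams.get_image("side");cv2.imwrite("pics/f.png",cv2.resize(a[110:330,160:480],None,fx=2.4,fy=2.4,interpolation=cv2.INTER_CUBIC))
s=manip.get_state();print(s["position"],s["contact_force"],s["width"],s["clock"])
E
```

```text
[0.59902537 0.02216591 0.15543017] [-2.0640223  -0.13354292 10.5883219 ] 0.010277468719700865 12.425
```

View pics/f.png

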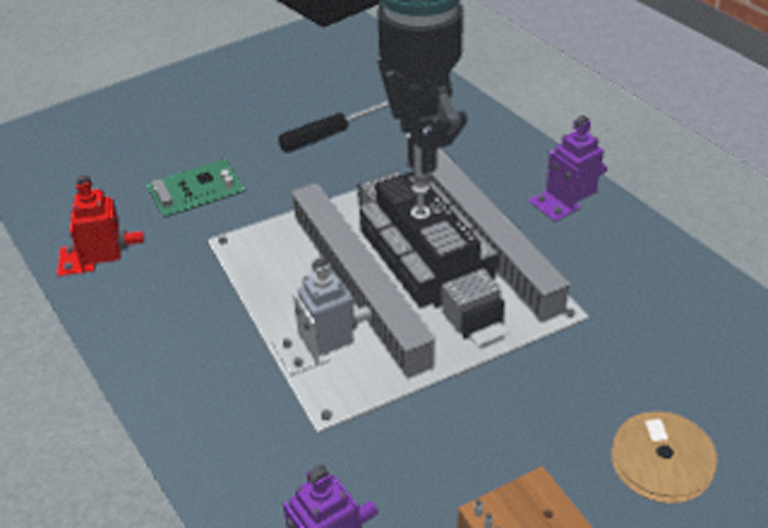

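The pin stands in the ring at crop (421,212), pushing a steady 10 N against the hard stop. The board, screwdriver and reel have not moved, so I hand the job in.

```bash
python3 -c "
from rig import ticket;print(ticket.sign_off())"
```

```text
the job is handed in; nothing more can be done
None
```

I pressed the limit switch plunger to its stop (about 18 N) and it sprang back; the pin now holds the reset button at its stop at about 10 N, and the job was handed in at about 12.4 s with the bystanders untouched.

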